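# Pack the silversmith's carry tray

## Robot

A 6-joint arm with a two-finger parallel gripper is mounted at the origin on the work surface. World frame = base frame: x ahead of the robot, y to its left, z up, the work surface at z = 0. Lengths are in m, angles in degrees, forces in N, time in s.
With the tool pointing down it reaches from about 0.35 to 0.875 m from the base axis. Payload 4.2 kg.
Tool frame: the origin (TCP) lies midway between the tips of the shut fingers; the grasp point (between the pads) lies 19 mm behind it; z points along the fingers, y is the line along which they close (so a half turn about z gives the same grasp; the last joint's range is limited). The gripper opens to 87 mm and grips with 3 to 60 N. Pads are 19 mm wide; open, the fingers measure 117 mm over their backs; the gripper's body (75 mm by 190 mm) begins 51 mm behind the grasp point.
Start: joints at [81.91, 22.042, 0.453, 0, -68.411, -14.817], TCP at [0.243, 0.576, 0.223] pointing down, gripper open.
Joint ranges: [-179.83, 179.83], [-69.29, 118.12], [-61.27, 80.66], [-181.25, 117.63], [-171.15, -9.14], [-177.46, 177.46]. Speed limits (degrees/s): [159.86, 159.86, 180, 180, 180, 180].

## Interface

Orientations are given as a 3x3 rotation matrix whose columns are the frame's x, y, z axes.
In Python, from station import * gives the robot as it stands.
- The arm moves only by the tool move_arm, never from a script. Its argument "targets" is text: rows parted by semicolons, each of 4 numbers parted by spaces: the shift along the world's x, y, z in units of 25 mm (1.0 is 25 mm), then the turn about the world's z in units of 5 degrees (1.0 is 5 degrees). In form: tx ty tz spin; .... A call has 1 to 10 rows; each row shifts and turns the commanded pose from where the row before left it; what a row does not reach is not made up. A row lasts 1/12 s, in which the tool goes at most 41.7 mm and 7.16 degrees, less where a joint would pass 70% of its speed; a pose out of reach is approached as far as the arm can. A call is refused whole if a number of a shift passes 1 or a number of a turn 1, either way. A call with a gripper value outside its range is refused whole. "gripper" is the finger opening in mm, from 0 to 87, set as the call begins (left out, the last holds). The fingers move at their own pace and stop on an object; the grip force is fixed at half the most. Time passes only in rows, so rows that do not move let the fingers close. It gives the time, the measured TCP pose, the force, the opening and the grip force at its end, in the units of the state.
- sense(): the state, without advancing time (a new reading comes with each control period).
- capture(name): name is "side" or "top"; returns a dict with "image" (420x560x3 uint8, blue, green, red), "fx", "fy", "cx", "cy" (pixels), "world_from_camera" (4x4, takes a point from camera to world coordinates). Camera axes: x right, y up, looking along -z (the intrinsics and any distortion apply to the point x, -y, -z); pixel columns grow to the right and rows downward; lengths in m; the calibration is good to about 2 mm. A picture is of the moment at which its call begins. There is no depth.
- finish_job(): hands the job in; it is judged then, once.
The state is a dict: "time_s": time; "joints": joint angles; "joint_velocities": joint speeds; "effort": joint torques, N m; "tcp_pos": TCP position; "ee_rot": TCP orientation; "wrist_force": force on the tool from outside, world axes, zero at the start; "moment": the same for the moment, N m; "gripper_width": opening from 0.0 (shut) to 1.0 (fully open); "gripper_force": force on a finger pad.
Only numpy, scipy, OpenCV 4.12 (cv2) and the standard library are available. Lean on these libraries where they do the work, as an engineer would, in place of code of your own. Each camera call takes 0.05 s, during which the arm holds its last target. There are 200 camera calls.

## Task

Pack the carry tray for the polishing room: first fold its upright carry handle right down on the far side, out of the way; then put in the tray every spoon, fork, pair of pliers and hammer that lies on the bench and every hand tool standing in the wooden stand, each lying roughly lengthwise and wholly inside with nothing sticking up above the rim. Only when all are in, swing the handle back up and over the upright until it rests against its end stop, and let go of it, leaving the jar and the tin where they are.

Things in the scene. Friction and masses are not known exactly. Their poses are not given: they have to be found in the camera images.
- tray: open aluminium carry tray, fixed to the bench by its feet. Outside 170 (its x) x 250 (its y) x 65 high, walls and floor 4 mm thick. Origin: centre of its underside; z up, x across, y along the tray. It is turned by up to 0.25 rad from the robot's axes.
- handle (a joint): the tray's steel bail handle, hinged at the middle of the tray's short ends. Starts at its end stop. 0 = folded, lying level beyond the far (+x) wall; 1.57 = straight up; 1.83 = at its end stop, 15 degrees past upright on the tray's -x side, where its own weight keeps it (seated: above 1.72). 150 g, turns easily; let go before about 1.6 it falls back to 0.
- handle_grip (a point): middle of the handle's wooden grip, a round bar 18 mm thick and 120 mm long, parallel to the tray's y (crossbar 274 mm long in all), 135 mm from the hinge line, which runs along the tray's y, 50 mm above the tray's origin. Folded, it is 50 mm above the bench, and 41 mm clear of the tray's far wall.
- stand: fixed wooden block 180 (x) x 56 (y) x 70 high, with three square wells 18 mm wide and 60 mm deep in a row along its x: one at its centre, the others 60 mm either side. Origin: centre of its underside.
- spoon: silvery soup spoon, 170 mm long, lying along its x with the round 42 mm bowl towards +x. Handle 11 mm wide near the middle (15 at the end), 5 mm thick, its middle 8 to 13 mm above the underside. 60 g. Balance point about 15 mm towards the bowl. Origin: on the underside, at mid-length. May be absent (None).
- fork: silvery fork, 180 mm long, lying along its x, tines (25 mm wide) towards +x. Shank 10 mm wide in the middle, 5 mm thick, 8 to 13 mm above the underside. 60 g. Balance point about 10 mm towards the tines. Origin: on the underside, at mid-length. May be absent (None).
- pliers: closed pliers, 150 mm long, lying along its x, dark steel jaws (14 mm wide) towards +x, black handles (48 mm apart over all at their ends) towards -x. Round joint 24 mm wide at x = +17 mm; 12 mm thick all over. 120 g. Origin: on the underside, at mid-length. May be absent (None).
- hammer: small bench hammer, 190 mm long, lying along its x, steel head (60 mm wide along its y, 26 mm thick) centred at x = +82 mm; round wooden handle 14 mm thick, its axis 13 mm above the underside, with a 25 mm knob at the end. 200 g. Balance point about x = +65 mm. Origin: on the underside, at mid-length. May be absent (None).
- file: hand file, 150 mm long along its own z, standing tip down in one of the stand's wells: flat dark blade 12 x 6 mm, 75 mm long, at its lower (-z) end; square wooden handle 20 x 20 mm, 77 mm long, at the upper (+z) end. 70 g. Standing, tip 10 mm and top 160 mm above the bench; may lean a few degrees. Origin: on its axis at mid-length. May be absent (None).
- burnisher: burnisher, 165 mm long along its own z, standing tip down in another well: bright square rod 8 x 8 mm, 75 mm long, at its lower (-z) end; square wooden handle 20 x 20 mm, 92 mm long, at the upper (+z) end. 70 g. Standing, tip 10 mm and top 175 mm above the bench; may lean a few degrees. Origin: on its axis at mid-length. May be absent (None).
- scraper: scraper, 140 mm long along its own z, standing tip down in another well: flat bright blade 14 x 5 mm, 75 mm long, at its lower (-z) end; square wooden handle 20 x 20 mm, 67 mm long, at the upper (+z) end. 70 g. Standing, tip 10 mm and top 150 mm above the bench; may lean a few degrees. Origin: on its axis at mid-length. May be absent (None).
- jar: screw-top glass jar, 68 mm across, 75 high, standing beyond the tray; leave alone. Origin: centre of its underside.
- tin: low aluminium tin, 72 mm across, 40 high; leave alone. Origin: centre of its underside.

How it is judged (in metres and radians):
On the way, in this order (a step that is already met when the one before it is completed fails the run):
1. the handle has been folded down beyond the far wall (value of joint handle below 0.25 rad), for 0.2 s.
2. every item that is present lies inside the tray (((x of spoon in the frame of tray between -0.083 and 0.083 m and y of spoon in the frame of tray between -0.048 and 0.048 m) or (angle between the x axis of spoon and the y axis of tray, either way round above 0.25 rad and x of spoon in the frame of tray between -0.064 and 0.064 m and y of spoon in the frame of tray between -0.055 and 0.055 m) or (angle between the x axis of spoon and the y axis of tray, either way round above 0.5 rad and x of spoon in the frame of tray between -0.046 and 0.046 m and y of spoon in the frame of tray between -0.066 and 0.066 m)) and angle between the x axis of each of spoon, fork, pliers, hammer and the y axis of tray, either way round below 0.75 rad and z of each of spoon, fork, pliers, hammer, file, burnisher, scraper in the frame of tray below 0.052 m and angle between spoon's own x axis and vertical between 1.16 and 1.98 rad and ((x of fork in the frame of tray between -0.083 and 0.083 m and y of fork in the frame of tray between -0.042 and 0.042 m) or (angle between the x axis of fork and the y axis of tray, either way round above 0.25 rad and x of fork in the frame of tray between -0.062 and 0.062 m and y of fork in the frame of tray between -0.05 and 0.05 m) or (angle between the x axis of fork and the y axis of tray, either way round above 0.5 rad and x of fork in the frame of tray between -0.043 and 0.043 m and y of fork in the frame of tray between -0.062 and 0.062 m)) and angle between fork's own x axis and vertical between 1.18 and 1.96 rad and ((x of pliers in the frame of tray between -0.083 and 0.083 m and y of pliers in the frame of tray between -0.058 and 0.058 m) or (angle between the x axis of pliers and the y axis of tray, either way round above 0.25 rad and x of pliers in the frame of tray between -0.066 and 0.066 m and y of pliers in the frame of tray between -0.064 and 0.064 m) or (angle between the x axis of pliers and the y axis of tray, either way round above 0.5 rad and x of pliers in the frame of tray between -0.051 and 0.051 m and y of pliers in the frame of tray between -0.074 and 0.074 m)) and angle between pliers's own x axis and vertical between 1.1 and 2.04 rad and ((x of hammer in the frame of tray between -0.083 and 0.083 m and y of hammer in the frame of tray between -0.037 and 0.037 m) or (angle between the x axis of hammer and the y axis of tray, either way round above 0.25 rad and x of hammer in the frame of tray between -0.061 and 0.061 m and y of hammer in the frame of tray between -0.045 and 0.045 m) or (angle between the x axis of hammer and the y axis of tray, either way round above 0.5 rad and x of hammer in the frame of tray between -0.04 and 0.04 m and y of hammer in the frame of tray between -0.058 and 0.058 m)) and angle between hammer's own x axis and vertical between 1.2 and 1.94 rad and ((x of file in the frame of tray between -0.083 and 0.083 m and y of file in the frame of tray between -0.058 and 0.058 m) or (angle between the z axis of file and the y axis of tray, either way round above 0.25 rad and x of file in the frame of tray between -0.066 and 0.066 m and y of file in the frame of tray between -0.064 and 0.064 m) or (angle between the z axis of file and the y axis of tray, either way round above 0.5 rad and x of file in the frame of tray between -0.051 and 0.051 m and y of file in the frame of tray between -0.074 and 0.074 m)) and angle between the z axis of each of file, burnisher, scraper and the y axis of tray, either way round below 0.75 rad and angle between file's own z axis and vertical between 1.1 and 2.04 rad and ((x of burnisher in the frame of tray between -0.083 and 0.083 m and y of burnisher in the frame of tray between -0.05 and 0.05 m) or (angle between the z axis of burnisher and the y axis of tray, either way round above 0.25 rad and x of burnisher in the frame of tray between -0.064 and 0.064 m and y of burnisher in the frame of tray between -0.057 and 0.057 m) or (angle between the z axis of burnisher and the y axis of tray, either way round above 0.5 rad and x of burnisher in the frame of tray between -0.047 and 0.047 m and y of burnisher in the frame of tray between -0.068 and 0.068 m)) and angle between burnisher's own z axis and vertical between 1.15 and 2 rad and ((x of scraper in the frame of tray between -0.083 and 0.083 m and y of scraper in the frame of tray between -0.064 and 0.064 m) or (angle between the z axis of scraper and the y axis of tray, either way round above 0.25 rad and x of scraper in the frame of tray between -0.068 and 0.068 m and y of scraper in the frame of tray between -0.069 and 0.069 m) or (angle between the z axis of scraper and the y axis of tray, either way round above 0.5 rad and x of scraper in the frame of tray between -0.054 and 0.054 m and y of scraper in the frame of tray between -0.078 and 0.078 m)) and angle between scraper's own z axis and vertical between 1.06 and 2.08 rad), for 0.2 s.
3. the handle has been swung up and over to its end stop (value of joint handle above 1.72 rad), for 0.3 s.
At the end, for the whole second after the job is handed in: Every item present lies wholly between the tray's walls, within 0.75 rad of lengthwise, its middle under 52 mm above the tray's underside (rim 65), rising at most 68 mm over its length (0.36 to 0.5 rad from level), at rest; the handle is past upright at its end stop (above 1.72 rad) (all of step 2 and linear speed of each of spoon, fork, pliers, hammer, file, burnisher, scraper below 0.05 m/s and value of joint handle above 1.72 rad); the robot touches nothing.
It fails at once if the jar moved more than 50 mm (distance of jar from where it was at the start of the episode above 0.05 m).
It fails at once if the tin moved more than 50 mm (distance of tin from where it was at the start of the episode above 0.05 m).
Of spoon, fork, pliers, hammer only 3 to 4 are there at a start; the rules pass over those that are not, and their reading is None.
Of file, burnisher, scraper only 2 to 3 are there at a start; the rules pass over those that are not, and their reading is None.
At some moment in a run one of spoon, fork, pliers, hammer may be knocked a few centimetres aside while the robot is not near it.
Once in a run the grip may slacken for a moment while it holds something.
It also fails if it takes over 208 s, if anything falls off the work surface, if the arm or the gripper's body presses on something with over 40 N, if the wrist force passes 120 N, or if a joint passes its speed limit or range.

## Working session

There is one attempt and no reset: what is moved stays moved. The work goes in short steps, Python scripts to look and compute and a tool call to move; the robot and the scene stay as the last step left them, time stands still between calls to the robot, and variables do not carry over. Pictures are saved under pics/ and viewed, at most 14 in all, crops included, and the job is handed in when it is done.

Besides the shell and the picture viewer there is one more tool, called after ">>>" as a command line: name --argument value ..., lists and objects as JSON in quotes. move_arm: Moves the arm, as the interface text tells. Its arguments: {"type":"object","properties":{"targets":{"type":"string"},"gripper":{"type":"number"}},"required":["targets"]}

```bash
mkdir -p pics; ls; python3 - <<'E'
from station import *
import cv2
for n in("top","side"):
    c=capture(n); cv2.imwrite(f"pics/{n}0.png",c["image"]); print(n,c["fx"],c["fy"],c["cx"],c["cy"],c["world_from_camera"],[k for k in c])
print(sense())
E
```

```text
pics
top 500.852050526902 500.852050526902 282.2360314429221 199.16044518218203 [[ 0.05780741  0.97629968 -0.20855992  0.29925463]
 [-0.9983241   0.05596683 -0.01472064 -0.01994772]
 [-0.00269931  0.20906136  0.9778988   1.49493385]
 [ 0.          0.          0.          1.        ]] ['image', 'fx', 'fy', 'cx', 'cy', 'world_from_camera']
side 532.5681443468038 532.5681443468038 273.802566621461 221.19576467338868 [[-0.98986585  0.11931427 -0.07700456  0.49653605]
 [-0.14076414 -0.75287479  0.64293468  0.85292893]
 [ 0.01873649  0.64725857  0.76204021  1.10371915]
 [ 0.          0.          0.          1.        ]] ['image', 'fx', 'fy', 'cx', 'cy', 'world_from_camera']
{'time_s': 0.1, 'joints': array([ 8.19089043e+01,  2.20856546e+01,  3.89278058e-01, -2.41251437e-02,
       -6.84110370e+01, -1.48171513e+01]), 'joint_velocities': array([ 0.05055943, -0.06014906,  0.24880395,  0.11829974,  0.12015998,
       -0.01565109]), 'effort': array([ 4.93688040e-04, -3.91688597e+01,  1.87934518e+01,  4.23185930e+00,
        1.34764082e-02, -6.71709199e-05]), 'tcp_pos': array([0.243062  , 0.57523241, 0.22159086]), 'ee_rot': array([[ 9.21068959e-01, -3.89398958e-01, -6.51484714e-04],
       [-3.89399490e-01, -9.21067204e-01, -1.80092205e-03],
       [ 1.01215965e-04,  1.91246121e-03, -9.99998166e-01]]), 'wrist_force': array([ 0.11342145, -0.86429642, -0.04331143]), 'moment': array([-0.00260339, -0.0090085 , -0.00576328]), 'gripper_force': 0.0, 'gripper_width': 1.0057885554976684}
```

View pics/top0.png

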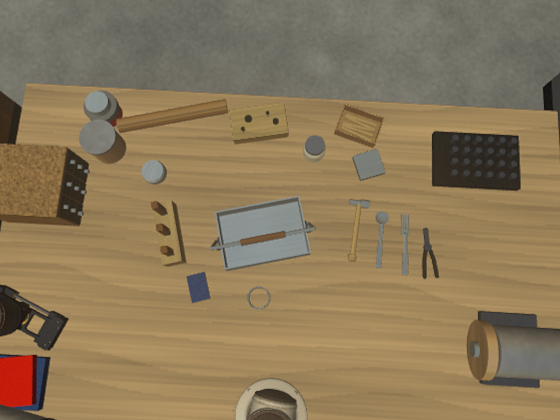

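View pics/side0.png

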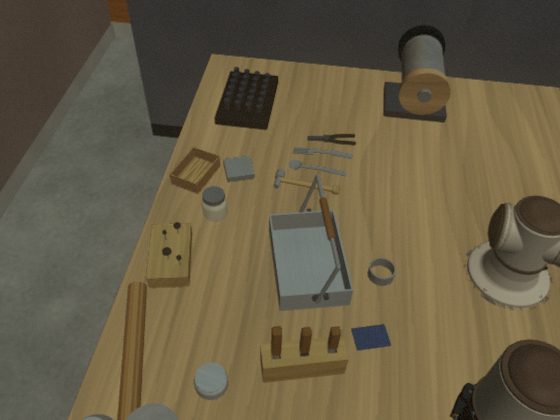

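The top view shows the tray at about (263,234) with its bail leaning to the robot side. The stand is at (168,233) with three tools. The hammer (357,230), spoon (381,238), fork (405,244) and pliers (428,252) lie on the bench. All seven items are present. Next I'll crop in closer.

```bash
cat > h.py <<'E'
import numpy as np, cv2
from station import *
def ray(c,u,v):
    d=np.array([(u-c["cx"])/c["fx"],-(v-c["cy"])/c["fy"],-1.0]); M=np.array(c["world_from_camera"])
    return M[:3,3],M[:3,:3]@d
def px(c,u,v,z):
    o,d=ray(c,u,v); return o+d*(z-o[2])/d[2]
def tri(c1,p1,c2,p2):
    o1,d1=ray(c1,*p1);o2,d2=ray(c2,*p2)
    s=np.linalg.lstsq(np.c_[d1,-d2],o2-o1,rcond=None)[0]
    return (o1+s[0]*d1+o2+s[1]*d2)/2
def proj(c,P):
    M=np.linalg.inv(np.array(c["world_from_camera"]))
    q=M[:3,:3]@np.array(P)+M[:3,3]
    return c["cx"]-c["fx"]*q[0]/q[2], c["cy"]+c["fy"]*q[1]/q[2]
def crop(c,name,x0,y0,w,h,k):
    im=cv2.resize(c["image"][y0:y0+h,x0:x0+w],None,fx=k,fy=k,interpolation=cv2.INTER_CUBIC)
    for i in range(0,w,10):
        cv2.line(im,(i*k,0),(i*k,12 if (x0+i)%50 else 25),(0,0,255),1)
        if (x0+i)%50==0: cv2.putText(im,str(x0+i),(i*k+2,24),0,.45,(0,0,255),1)
    for i in range(0,h,10):
        cv2.line(im,(0,i*k),(12 if (y0+i)%50 else 25,i*k),(0,0,255),1)
        if (y0+i)%50==0: cv2.putText(im,str(y0+i),(2,i*k-2),0,.45,(0,0,255),1)
    cv2.imwrite(f"pics/{name}.png",im)
E
python3 - <<'E'
from h import *
c=capture("top"); crop(c,"t1",140,180,180,110,4); crop(c,"t2",330,180,120,110,5)
s=capture("side"); crop(s,"s1",240,120,190,270,2); crop(s,"s2",250,200,120,190,3)
E
```

```text
(no output)
```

View pics/t1.png

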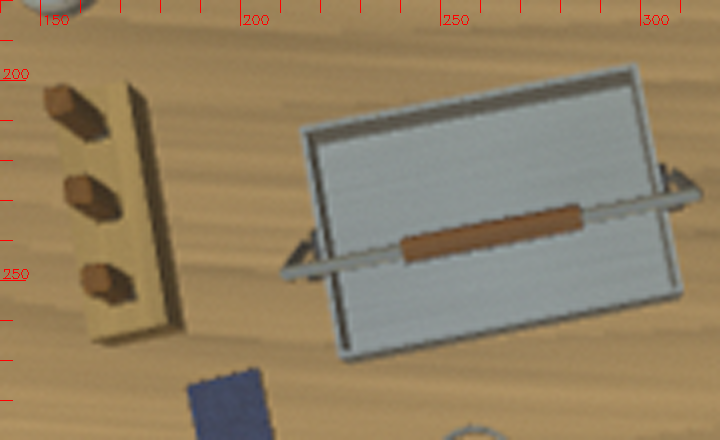

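View pics/t2.png

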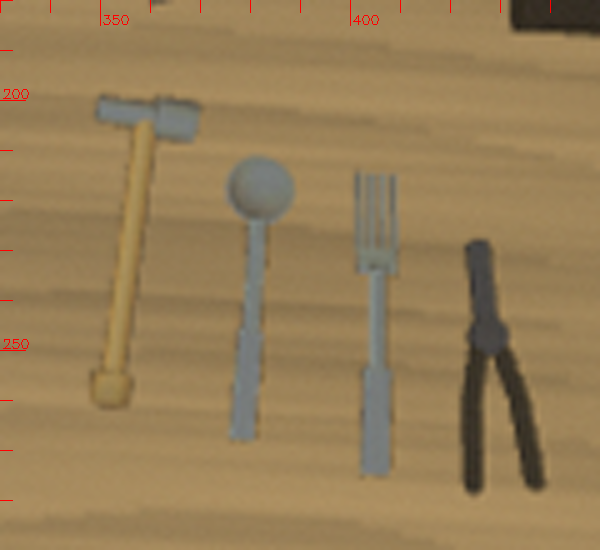

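View pics/s2.png

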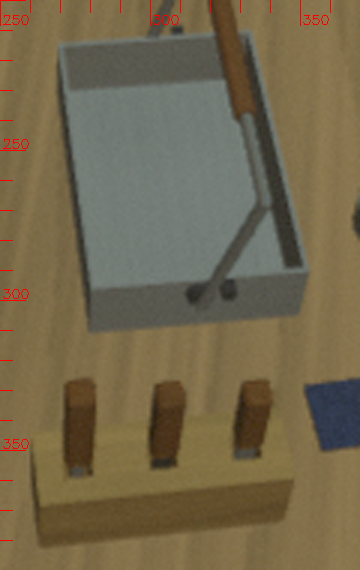

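The crops show:
- **Top view, tray rim corners:** (216,212.5), (298,197), (310,254), (226,269.5).
- **Top view, tool tops:** (155,206), (159.5,227.5), (164,249.5).
- **Side view, tool tops:** (277,328), (307,329), (335,328). The middle tool has a dark blade, so it is the file.
- **Top view, bench items:** hammer head (360,203.5) to knob (352,257), spoon (382,218) to (378.5,267), fork (405,215) to (405,275), pliers (425.5,229) to (424.5,278)/(437.5,277).

```bash
python3 - <<'E'
from h import *
np.set_printoptions(precision=4,suppress=True)
t=capture("top"); s=capture("side")
cs=[(215.75,212.5),(298.25,196.75),(310,253.75),(226.25,269.5)]
P=np.array([px(t,*c,.065) for c in cs]);print(P)
print("tray",P.mean(0), [np.linalg.norm(P[i]-P[(i+1)%4]) for i in range(4)])
y=(P[0]-P[1]+P[3]-P[2])[:2]; x=(P[0]-P[3]+P[1]-P[2])[:2]
print("yaw",np.degrees(np.arctan2(-y[0],y[1])),np.degrees(np.arctan2(x[1],x[0])))
S=np.array([px(s,*c,.065) for c in [(250+62/3,200+43/3),(250+250/3,200+33/3),(250+308/3,200+268/3),(250+90/3,200+288/3)]])
print("side tray",S,S.mean(0))
for a,b in [((155,205.75),(276.7,328)),((159.5,227.5),(306.7,328.7)),((164.25,249.5),(335.3,328.3))]: print("tool",tri(t,a,s,b))
# stand top corners top view
print("stand", [px(t,140+u/4,180+v/4,.07) for u,v in [(108,82),(128,80),(165,325),(92,340)]])
for n,a,b in [("hammer",(360,203.5,.013),(352,257,.013)),("hamh",(358.5,204,.02),(353,252,.02)),("spoon",(382,211,.01),(378.5,267.5,.01)),("spoonh",(381.2,225,.01),(378.5,267,.01)),("fork",(405,214.5,.01),(405,275,.01)),("pliers",(425.5,228,.01),(431,277.7,.01))]:
    A=px(t,*a);B=px(t,*b); d=A-B; print(n,A[:2],B[:2],"mid",(A+B)[:2]/2,"len",np.linalg.norm(d),"yaw",np.degrees(np.arctan2(d[1],d[0])))
print("grip",tri(t,(140+492/4,180+233/4),s,(325.5,220)), px(t,140+492/4,180+233/4,.18))
for n,p,z in[("jar",(315,145),.075),("tin",(153,171),.04)]:print(n,px(t,*p,z))
q=sense();print(q["ee_rot"],q["tcp_pos"])
E
```

```text
[[ 0.5536  0.1921  0.065 ]
 [ 0.6141 -0.0447  0.065 ]
 [ 0.4498 -0.0867  0.065 ]
 [ 0.3915  0.1483  0.065 ]]
tray [0.5023 0.0522 0.065 ] [np.float64(0.24437682927303006), np.float64(0.16958843192523496), np.float64(0.24207319147835768), np.float64(0.1678942984740536)]
yaw 14.1244050010916 14.721264980895562
side tray [[ 0.6128 -0.0452  0.065 ]
 [ 0.453  -0.0823  0.065 ]
 [ 0.3919  0.153   0.065 ]
 [ 0.5559  0.1966  0.065 ]] [0.5034 0.0555 0.065 ]
tool [0.5446 0.3402 0.1752]
tool [0.4873 0.3252 0.162 ]
tool [0.4303 0.309  0.1501]
stand [array([0.58 , 0.336, 0.07 ]), array([0.5823, 0.3216, 0.07  ]), array([0.407, 0.277, 0.07 ]), array([0.3935, 0.3276, 0.07  ])]
hammer [ 0.6154 -0.2328] [ 0.4528 -0.2133] mid [ 0.5341 -0.2231] len 0.1637281251267027 yaw -6.828976325386288
hamh [ 0.6121 -0.2273] [ 0.4669 -0.2149] mid [ 0.5395 -0.2211] len 0.14567773627017497 yaw -4.884092358837334
spoon [ 0.5967 -0.3   ] [ 0.4268 -0.2925] mid [ 0.5117 -0.2962] len 0.17013829474951142 yaw -2.5370727670545192
spoonh [ 0.5539 -0.2983] [ 0.4282 -0.2924] mid [ 0.491  -0.2954] len 0.1257840472395752 yaw -2.669682912465237
fork [ 0.59   -0.3692] [ 0.4093 -0.3705] mid [ 0.4997 -0.3699] len 0.18062025501237094 yaw 0.3824057395587091
pliers [ 0.5524 -0.4307] [ 0.4059 -0.4465] mid [ 0.4791 -0.4386] len 0.14734350217909076 yaw 6.159861624276722
grip [0.4729 0.0448 0.172 ] [0.4714 0.0445 0.18  ]
jar [ 0.7717 -0.0861  0.075 ]
tin [0.6738 0.3952 0.04  ]
[[ 0.9211 -0.3893 -0.0002]
 [-0.3893 -0.9211 -0.0007]
 [ 0.0001  0.0008 -1.    ]] [0.2432 0.5755 0.2222]
```

>>> move_arm --targets "0.3 -1 0 -0.5;0.3 -1 0 -0.5;0.3 -1 0 -0.5;0.3 -1 0 -0.5;0.3 -1 0 -0.5;0.3 -1 0 -0.5;0.3 -1 0 -0.5;0.3 -1 0 -0.5;0.3 -1 0 -0.5;0.3 -1 0 -0.5" --gripper 0

```text
time_s: 1.13
tcp_pos: [0.3184, 0.3244, 0.2227]
ee_rot: [[0.669, -0.743, 0.0], [-0.743, -0.669, 0.0], [-0.0, -0.0, -1.0]]
wrist_force: [0.5, -0.8, 0.4]
gripper_width: 0.324
gripper_force: 0.0
```

>>> move_arm --targets "0.3 -1 0 -0.5;0.3 -1 0 -0.5;0.3 -1 0 -0.5;0.3 -1 0 -0.5;0.3 -1 0 -0.5;0.3 -1 0 -0.5;0.3 -1 0 -0.5;0.3 -1 0 -0.5;0.3 -1 0 -0.5;0.3 -1 0 -0.5"

```text
time_s: 1.97
tcp_pos: [0.3933, 0.0744, 0.2228]
ee_rot: [[0.292, -0.956, 0.001], [-0.956, -0.292, 0.0], [-0.0, -0.001, -1.0]]
wrist_force: [-0.3, 0.3, -0.6]
gripper_width: 0.001
gripper_force: 0.0
```

>>> move_arm --targets "0.25 -1 0 -0.5;0.25 -1 0 0;0 0 -1 0;0 0 -1 0;0 0 -1 0;0 0 0 0"

```text
time_s: 2.47
tcp_pos: [0.4024, 0.0242, 0.1438]
ee_rot: [[0.25, -0.968, -0.009], [-0.968, -0.25, -0.003], [0.0, 0.01, -1.0]]
wrist_force: [-1.2, -0.4, -0.5]
gripper_width: 0.003
gripper_force: 0.0
```

>>> move_arm --targets "0.7 0.18 0 0;0.7 0.18 0 0;0.7 0.18 0 0;0.7 0.18 0 0;0.7 0.18 0 0;0.7 0.18 0 0;0.7 0.18 0 0;0.7 0.18 0 0;0 0 0 0"

```text
time_s: 3.22
tcp_pos: [0.5495, 0.0629, 0.149]
ee_rot: [[0.253, -0.967, 0.004], [-0.967, -0.253, 0.0], [0.001, -0.004, -1.0]]
wrist_force: [0.8, -0.1, -0.0]
gripper_width: 0.009
gripper_force: 0.0
```

>>> move_arm --targets "0 0 1 0;0 0 1 0;0 0 1 0;0 0 1 0;0 0 0 0;0 0 0 0"

```text
time_s: 3.72
tcp_pos: [0.5461, 0.062, 0.2503]
ee_rot: [[0.252, -0.968, 0.004], [-0.968, -0.252, 0.002], [-0.001, -0.005, -1.0]]
wrist_force: [-0.8, 0.4, -0.7]
gripper_width: 0.002
gripper_force: 0.0
```

```bash
python3 - <<'E'
from h import *
s=capture("side"); crop(s,"s3",150,120,280,280,2); q=sense(); print(q["joints"],q["tcp_pos"])
E
```

```text
[ 2.33843404e+01  1.35335637e+01 -7.98154942e+00 -2.57653183e-02
 -6.84033038e+01 -8.77540601e+00] [0.54526465 0.06181976 0.24859218]
```

View pics/s3.png

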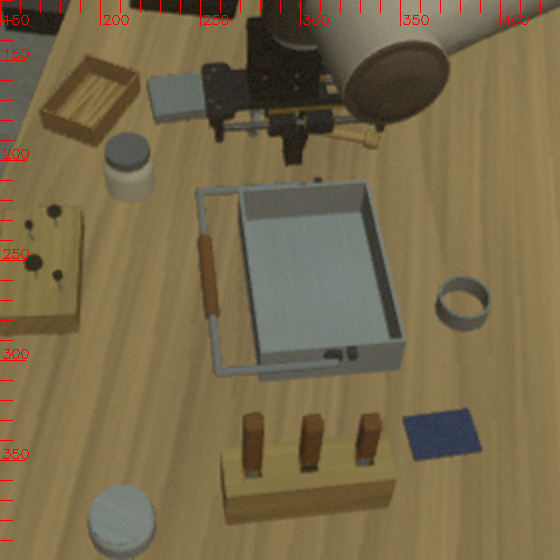

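>>> move_arm --targets "0 1 0 0;0 1 0 0;0 1 0 0;0 1 0 0;0 1 0 0;0 1 0 0;0 1 0 0;0 1 0 0;0 1 0 0;0 1 0 0" --gripper 50

```text
time_s: 4.6
tcp_pos: [0.5447, 0.3124, 0.2462]
ee_rot: [[0.252, -0.968, -0.003], [-0.968, -0.252, -0.002], [0.001, 0.003, -1.0]]
wrist_force: [0.8, -0.1, -0.5]
gripper_width: 0.563
gripper_force: 0.0
```

>>> move_arm --targets "0 1 0 0;0 0.1 0 0;0 0 -0.7 0;0 0 -1 0;0 0 -1 0;0 0 -1 0;0 0 -0.7 0;0 0 -0.3 0;0 0 0 0"

```text
time_s: 5.35
tcp_pos: [0.5443, 0.3376, 0.1272]
ee_rot: [[0.252, -0.968, -0.005], [-0.968, -0.251, -0.004], [0.003, 0.006, -1.0]]
wrist_force: [0.5, 0.5, -0.1]
gripper_width: 0.575
gripper_force: 0.0
```

>>> move_arm --targets "0 0 0 0;0 0 0 0;0 0 0 0;0 0 0 0;0 0 0 0;0 0 0 0;0 0 0 0" --gripper 0

```text
time_s: 5.93
tcp_pos: [0.5459, 0.3394, 0.1307]
ee_rot: [[0.252, -0.968, 0.001], [-0.968, -0.252, 0.001], [-0.0, -0.001, -1.0]]
wrist_force: [-0.7, 0.7, 1.6]
gripper_width: 0.23
gripper_force: 30.0
```

>>> move_arm --targets "0 0 0.3 0;0 0 0.6 0;0 0 0.8 0;0 0 0.8 0;0 0 0.8 0;0 0 0.6 0;0 0 0 0"

```text
time_s: 6.52
tcp_pos: [0.5473, 0.3402, 0.2321]
ee_rot: [[0.253, -0.968, 0.006], [-0.968, -0.252, 0.005], [-0.003, -0.007, -1.0]]
wrist_force: [0.4, 0.1, 0.4]
gripper_width: 0.229
gripper_force: 30.0
```

>>> move_arm --targets "0.06 -0.98 0 0;0.06 -0.98 0 0;0.06 -0.98 0 0;0.06 -0.98 0 0;0.07 -0.98 0 0;0.06 -0.99 0 0;0.06 -0.99 0 0;0.06 -0.99 0 0;0.07 -0.99 0 0;0.07 -0.99 0 0"

```text
time_s: 7.35
tcp_pos: [0.5607, 0.0916, 0.2264]
ee_rot: [[0.252, -0.968, -0.002], [-0.968, -0.252, -0.0], [-0.0, 0.002, -1.0]]
wrist_force: [0.5, -0.6, -1.4]
gripper_width: 0.228
gripper_force: 30.0
```

>>> move_arm --targets "0.07 -0.99 0 0;0.07 -0.99 0 0;0.07 -0.99 0 0;0.06 -0.98 0 0;0 0 -0.6 0;0 0 -1 0;0 0 -1 0;0 0 -0.8 0;0 0 -0.5 0;0 0 0 0"

```text
time_s: 8.18
tcp_pos: [0.5658, -0.0063, 0.1263]
ee_rot: [[0.251, -0.968, -0.007], [-0.968, -0.251, -0.001], [-0.001, 0.007, -1.0]]
wrist_force: [0.3, 0.2, -0.8]
gripper_width: 0.231
gripper_force: 30.0
```

>>> move_arm --targets "0 0 -0.36 0;-0.12 0.47 -0.02 0;-0.12 0.47 -0.06 0;-0.12 0.46 -0.1 0;-0.11 0.45 -0.15 0;-0.11 0.43 -0.18 0"

```text
time_s: 8.68
tcp_pos: [0.5545, 0.0511, 0.1122]
ee_rot: [[0.253, -0.967, 0.003], [-0.967, -0.253, -0.001], [0.002, -0.002, -1.0]]
wrist_force: [-4.7, 0.4, 14.3]
gripper_width: 0.227
gripper_force: 30.0
```

```bash
python3 - <<'E'
from h import *
s=capture("side"); crop(s,"s4",210,100,200,220,2); q=sense(); print(q["wrist_force"],q["tcp_pos"])
E
```

```text
[-5.08930828  2.6259927  13.40812848] [0.55395445 0.05276679 0.1113484 ]
```

View pics/s4.png

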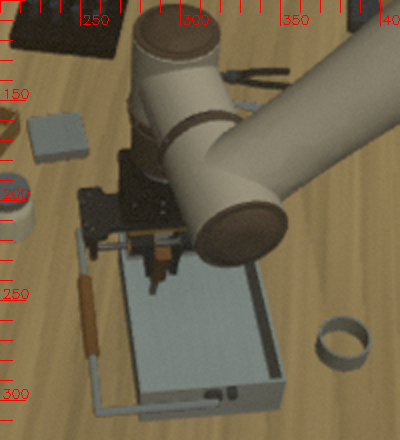

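```bash
python3 - <<'E'
from h import *
s=capture("side");t=capture("top")
for P in [(.568,-.007,.006),(.554,.0528,.006),(.554,.0528,.111),(.554,.0528,.130)]: print(proj(s,P),proj(t,P))
a=cv2.resize(s["image"][190:270,245:345],None,fx=4,fy=4,interpolation=2);b=cv2.resize(t["image"][180:260,230:330],None,fx=4,fy=4,interpolation=2)
cv2.imwrite("pics/z.png",np.hstack([a,b]))
E
```

```text
(np.float64(285.15731103853074), np.float64(242.02778869483592)) (np.float64(284.4313616420475), np.float64(215.11661778705235))
(np.float64(287.62617250870187), np.float64(260.9823114179155)) (np.float64(264.367081189327), np.float64(218.56115071588187))
(np.float64(289.31498517059384), np.float64(235.09839733282337)) (np.float64(262.96270393617675), np.float64(212.1653659445005))
(np.float64(289.6434819509229), np.float64(230.06362785771762)) (np.float64(262.68639291064034), np.float64(210.9069961971079))
```

View pics/z.png

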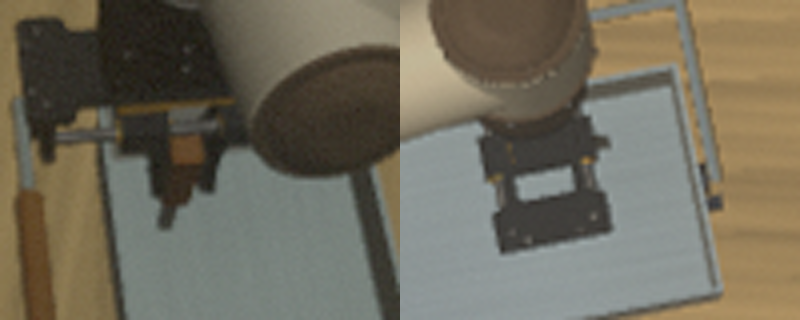

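>>> move_arm --targets "-0.11 0.41 -0.2 0;-0.1 0.4 -0.24 0;-0.09 0.37 -0.28 0;-0.09 0.34 -0.33 0;-0.08 0.32 -0.36 0"

```text
time_s: 9.25
tcp_pos: [0.5431, 0.0992, 0.076]
ee_rot: [[0.252, -0.968, 0.004], [-0.968, -0.252, 0.003], [-0.001, -0.005, -1.0]]
wrist_force: [-4.7, 5.3, 10.0]
gripper_width: 0.228
gripper_force: 30.0
```

>>> move_arm --targets "-0.07 0.29 -0.38 0;-0.06 0.25 -0.41 0;-0.06 0.22 -0.4 0;0 0 0 0"

```text
time_s: 9.58
tcp_pos: [0.5374, 0.1176, 0.0427]
ee_rot: [[0.254, -0.967, 0.001], [-0.967, -0.254, 0.0], [-0.0, -0.001, -1.0]]
wrist_force: [-0.6, 2.3, 2.6]
gripper_width: 0.226
gripper_force: 30.0
```

>>> move_arm --targets "0 0 0 0;0 0 0 0;0 0 0.2 0;0 0 0.8 0;0 0 1 0;0 0 1 0;0 0 1 0;0 0 1 0" --gripper 32

```text
time_s: 10.25
tcp_pos: [0.5371, 0.1154, 0.1701]
ee_rot: [[0.251, -0.968, 0.0], [-0.968, -0.251, 0.0], [0.0, -0.0, -1.0]]
wrist_force: [-0.4, -0.0, -1.5]
gripper_width: 0.363
gripper_force: 0.0
```

```bash
python3 - <<'E'
from h import *
s=capture("side");t=capture("top")
a=cv2.resize(s["image"][190:320,245:345],None,fx=4,fy=4,interpolation=2);b=cv2.resize(t["image"][165:295,220:320],None,fx=4,fy=4,interpolation=2)
cv2.imwrite("pics/z2.png",np.hstack([a,b]))
E
```

```text
(no output)
```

View pics/z2.png

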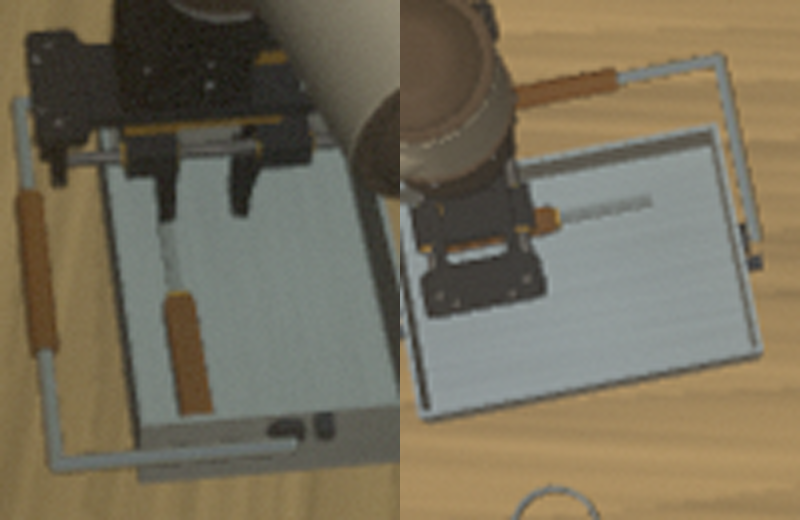

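The burnisher lies lengthwise in the tray, tip at top-view pixel (283,216) and handle at the +y end. The file comes next.

>>> move_arm --targets "0 0 1 0;0 0 1 0;-0.22 0.93 0 0;-0.22 0.93 0 0;-0.22 0.93 0 0;-0.22 0.93 0 0;-0.22 0.93 0 0;-0.22 0.93 0 0;-0.22 0.93 0 0;-0.22 0.93 0 0" --gripper 46

```text
time_s: 11.18
tcp_pos: [0.4928, 0.3025, 0.2181]
ee_rot: [[0.251, -0.968, -0.001], [-0.968, -0.251, -0.0], [0.0, 0.001, -1.0]]
wrist_force: [-0.2, 0.2, -0.3]
gripper_width: 0.53
gripper_force: 0.0
```

>>> move_arm --targets "-0.22 0.93 0 0;0 0 0 0;0 0 -0.7 0;0 0 -1 0;0 0 -1 0;0 0 -0.9 0;0 0 -0.5 0;0 0 0 0"

```text
time_s: 11.85
tcp_pos: [0.4861, 0.3227, 0.1122]
ee_rot: [[0.25, -0.968, -0.006], [-0.968, -0.25, -0.005], [0.004, 0.007, -1.0]]
wrist_force: [-0.2, -1.0, -1.0]
gripper_width: 0.53
gripper_force: 0.0
```

>>> move_arm --targets "0 0 0 0;0 0 0 0;0 0 0 0;0 0 0 0;0 0 0 0;0 0 0 0" --gripper 0

```text
time_s: 12.35
tcp_pos: [0.4881, 0.3258, 0.1167]
ee_rot: [[0.252, -0.968, 0.001], [-0.968, -0.252, 0.001], [-0.001, -0.001, -1.0]]
wrist_force: [-0.0, -0.3, 2.0]
gripper_width: 0.227
gripper_force: 30.0
```

>>> move_arm --targets "0 0 0.3 0;0 0 0.6 0;0 0 0.8 0;0 0 0.9 0;0 0 0.9 0;0 0 0.5 0;0 0 0 0;0 0 0 0"

```text
time_s: 13.02
tcp_pos: [0.4876, 0.3256, 0.2164]
ee_rot: [[0.252, -0.968, 0.0], [-0.968, -0.252, 0.001], [-0.001, -0.001, -1.0]]
wrist_force: [0.1, -1.2, -1.0]
gripper_width: 0.227
gripper_force: 30.0
```

>>> move_arm --targets "0.15 -0.95 0 0;0.15 -0.95 0 0;0.16 -0.96 0 0;0.15 -0.95 0 0;0.16 -0.96 0 0;0.15 -0.95 0 0;0.16 -0.96 0 0;0.15 -0.95 0 0;0.16 -0.96 0 0;0.15 -0.95 0 0"

```text
time_s: 13.85
tcp_pos: [0.5252, 0.0855, 0.214]
ee_rot: [[0.252, -0.968, -0.003], [-0.968, -0.252, -0.001], [0.0, 0.004, -1.0]]
wrist_force: [0.5, 0.1, -0.6]
gripper_width: 0.225
gripper_force: 30.0
```

>>> move_arm --targets "0.16 -0.96 0 0;0.15 -0.95 0 0;0.16 -0.96 0 0;0.15 -0.95 0 0;0 0 -0.6 0;0 0 -1 0;0 0 -1 0;0 0 -1 0;0 0 -0.6 0;0 0 0 0"

```text
time_s: 14.68
tcp_pos: [0.5398, -0.0094, 0.1081]
ee_rot: [[0.252, -0.968, -0.006], [-0.968, -0.252, -0.002], [0.001, 0.007, -1.0]]
wrist_force: [-0.1, -0.1, -1.6]
gripper_width: 0.227
gripper_force: 30.0
```

>>> move_arm --targets "0 0 -0.18 0;-0.11 0.42 -0.02 0;-0.11 0.42 -0.05 0;-0.11 0.41 -0.09 0;-0.1 0.4 -0.13 0;-0.1 0.39 -0.16 0;-0.1 0.37 -0.19 0"

```text
time_s: 15.27
tcp_pos: [0.5262, 0.0515, 0.0918]
ee_rot: [[0.253, -0.967, 0.001], [-0.967, -0.253, -0.002], [0.002, -0.0, -1.0]]
wrist_force: [-1.1, 0.0, 11.3]
gripper_width: 0.224
gripper_force: 30.0
```

>>> move_arm --targets "-0.09 0.36 -0.22 0;-0.08 0.33 -0.26 0;-0.08 0.31 -0.29 0;-0.07 0.29 -0.32 0;-0.06 0.26 -0.34 0;-0.05 0.22 -0.37 0;-0.05 0.2 -0.36 0;0 0 0 0"

```text
time_s: 15.93
tcp_pos: [0.5139, 0.1025, 0.0353]
ee_rot: [[0.254, -0.967, 0.0], [-0.967, -0.254, 0.0], [-0.0, -0.0, -1.0]]
wrist_force: [-0.5, 3.3, 4.4]
gripper_width: 0.225
gripper_force: 30.0
```

>>> move_arm --targets "0 0 0 0;0 0 0 0;0 0 0.2 0;0 0 0.8 0;0 0 1 0;0 0 1 0;0 0 1 0;0 0 1 0;0 0 1 0;0 0 1 0" --gripper 30

```text
time_s: 16.77
tcp_pos: [0.5134, 0.1001, 0.2127]
ee_rot: [[0.251, -0.968, -0.0], [-0.968, -0.251, -0.0], [-0.0, 0.0, -1.0]]
wrist_force: [0.3, 1.1, -0.7]
gripper_width: 0.344
gripper_force: 0.0
```

```bash
python3 - <<'E'
from h import *
s=capture("side");t=capture("top")
a=cv2.resize(s["image"][190:320,245:345],None,fx=4,fy=4,interpolation=2);b=cv2.resize(t["image"][165:295,220:320],None,fx=4,fy=4,interpolation=2)
cv2.imwrite("pics/z3.png",np.hstack([a,b]))
hs=cv2.cvtColor(s["image"],cv2.COLOR_BGR2HSV)
m=((hs[...,0]<16)&(hs[...,1]>110)&(hs[...,2]<190)).astype(np.uint8); m[:200]=0;m[400:]=0
n,l,st,ce=cv2.connectedComponentsWithStats(m)
for i in range(1,n):
    if st[i,4]>15: print(st[i],ce[i])
E
```

```text
[249 242   7  10  18] [251.44444444 246.38888889]
[251 260   6   8  17] [253.         263.88235294]
[297 262   7   8  20] [300.   264.85]
[329 333  11  16  48] [334.66666667 340.79166667]
```

>>> move_arm --targets "-0.37 0.93 0 0;-0.37 0.93 0 0;-0.37 0.93 0 0;-0.37 0.93 0 0;-0.37 0.93 0 0;-0.37 0.93 0 0;-0.37 0.93 0 0;-0.37 0.93 0 0;-0.36 0.92 0 0;0 0 0 0" --gripper 46

```text
time_s: 17.7
tcp_pos: [0.4299, 0.3123, 0.2106]
ee_rot: [[0.255, -0.967, -0.001], [-0.967, -0.255, 0.0], [-0.0, 0.001, -1.0]]
wrist_force: [-0.3, -0.0, 0.9]
gripper_width: 0.529
gripper_force: 0.0
```

>>> move_arm --targets "0 0 -0.7 0;0 0 -1 0;0 0 -1 0;0 0 -1 0;0 0 -0.5 0;0 0 0 0"

```text
time_s: 18.2
tcp_pos: [0.4292, 0.3069, 0.1027]
ee_rot: [[0.25, -0.968, -0.006], [-0.968, -0.25, -0.006], [0.005, 0.007, -1.0]]
wrist_force: [1.0, -0.3, -0.2]
gripper_width: 0.532
gripper_force: 0.0
```

>>> move_arm --targets "0 0 0 0;0 0 0 0;0 0 0 0;0 0 0 0;0 0 0 0;0 0 0 0" --gripper 0

```text
time_s: 18.7
tcp_pos: [0.4313, 0.3103, 0.1072]
ee_rot: [[0.252, -0.968, 0.001], [-0.968, -0.252, 0.001], [-0.001, -0.001, -1.0]]
wrist_force: [-1.0, 0.1, 1.8]
gripper_width: 0.23
gripper_force: 30.0
```

>>> move_arm --targets "0 0 0.3 0;0 0 0.6 0;0 0 0.8 0;0 0 0.9 0;0 0 0.9 0;0 0 0.5 0;0 0 0 0;0 0 0 0"

```text
time_s: 19.37
tcp_pos: [0.4308, 0.3101, 0.2068]
ee_rot: [[0.252, -0.968, 0.0], [-0.968, -0.252, 0.001], [-0.001, -0.001, -1.0]]
wrist_force: [-0.0, -0.4, -0.5]
gripper_width: 0.233
gripper_force: 30.0
```

>>> move_arm --targets "0.26 -0.98 0 0;0.26 -0.98 0 0;0.26 -0.98 0 0;0.26 -0.98 0 0;0.26 -0.98 0 0;0.26 -0.98 0 0;0.26 -0.98 0 0;0.26 -0.98 0 0;0.26 -0.98 0 0;0.26 -0.98 0 0"

```text
time_s: 20.2
tcp_pos: [0.495, 0.0634, 0.2046]
ee_rot: [[0.252, -0.968, -0.003], [-0.968, -0.252, -0.001], [0.0, 0.004, -1.0]]
wrist_force: [0.3, 0.4, -1.0]
gripper_width: 0.227
gripper_force: 30.0
```

>>> move_arm --targets "0.26 -0.98 0 0;0.26 -0.98 0 0;0.26 -0.98 0 0;0 0 -0.6 0;0 0 -1 0;0 0 -1 0;0 0 -1 0;0 0 -0.6 0;0 0 0 0"

```text
time_s: 20.95
tcp_pos: [0.5135, -0.0094, 0.0986]
ee_rot: [[0.252, -0.968, -0.006], [-0.968, -0.252, -0.003], [0.001, 0.007, -1.0]]
wrist_force: [0.9, -0.1, -0.3]
gripper_width: 0.226
gripper_force: 30.0
```

>>> move_arm --targets "0 0 -0.18 0;-0.1 0.39 -0.02 0;-0.1 0.39 -0.05 0;-0.1 0.38 -0.08 0;-0.09 0.37 -0.12 0;-0.09 0.36 -0.15 0;-0.09 0.34 -0.18 0"

```text
time_s: 21.53
tcp_pos: [0.501, 0.0469, 0.0832]
ee_rot: [[0.253, -0.968, -0.0], [-0.968, -0.253, -0.002], [0.002, 0.001, -1.0]]
wrist_force: [-3.9, -0.8, 13.3]
gripper_width: 0.225
gripper_force: 30.0
```

>>> move_arm --targets "-0.08 0.33 -0.21 0;-0.07 0.31 -0.24 0;-0.07 0.28 -0.27 0;-0.07 0.27 -0.3 0;-0.06 0.24 -0.32 0;-0.05 0.21 -0.33 0;-0.05 0.18 -0.3 0;0 0 0 0"

```text
time_s: 22.2
tcp_pos: [0.49, 0.0942, 0.0318]
ee_rot: [[0.254, -0.967, 0.0], [-0.967, -0.254, 0.0], [-0.0, -0.0, -1.0]]
wrist_force: [-1.0, 2.7, 4.4]
gripper_width: 0.227
gripper_force: 30.0
```

>>> move_arm --targets "0 0 0 0;0 0 0 0;0 0 0.2 0;0 0 0.8 0;0 0 1 0;0 0 1 0;0 0 1 0;0 0 1 0;0 0 1 0;0 0 0 0" --gripper 30

```text
time_s: 23.03
tcp_pos: [0.4928, 0.0931, 0.188]
ee_rot: [[0.252, -0.968, 0.01], [-0.968, -0.252, 0.003], [-0.001, -0.01, -1.0]]
wrist_force: [1.2, -0.2, 1.1]
gripper_width: 0.342
gripper_force: 0.0
```

>>> move_arm --targets "0.26 -0.91 0 1;0.26 -0.91 0 1;0.26 -0.91 0 1;0.26 -0.91 0 1;0.26 -0.91 0 1;0.26 -0.91 0 1;0.26 -0.91 0 1;0.26 -0.91 0 1;0.26 -0.91 0 1;0.26 -0.91 0 1" --gripper 40

```text
time_s: 23.87
tcp_pos: [0.5545, -0.1364, 0.1822]
ee_rot: [[0.905, -0.426, -0.001], [-0.426, -0.905, 0.0], [-0.001, 0.0, -1.0]]
wrist_force: [0.3, -0.1, 1.2]
gripper_width: 0.463
gripper_force: 0.0
```

>>> move_arm --targets "0.26 -0.91 0 1;0.26 -0.91 0 1;0.26 -0.91 0 1;0.26 -0.91 0 1;0 0 0 0;0 0 0 0"

```text
time_s: 24.37
tcp_pos: [0.5802, -0.2271, 0.1816]
ee_rot: [[0.995, -0.098, -0.002], [-0.098, -0.995, 0.001], [-0.002, -0.0, -1.0]]
wrist_force: [0.1, -0.2, -0.7]
gripper_width: 0.458
gripper_force: 0.0
```

```bash
python3 - <<'E'
from h import *
s=capture("side");t=capture("top")
a=cv2.resize(s["image"][120:320,240:360],None,fx=3,fy=3,interpolation=2);b=cv2.resize(t["image"][170:290,215:445],None,fx=2,fy=2,interpolation=2)
b=cv2.copyMakeBorder(b,0,600-b.shape[0],0,0,cv2.BORDER_CONSTANT)
cv2.imwrite("pics/z4.png",np.hstack([a,b])[:, :800]);q=sense();print(q["joints"],q["tcp_pos"],q["ee_rot"][:,1])
E
```

```text
[-6.38436970e+00  2.35295464e+01 -3.22972154e+00 -2.34400483e-02
 -6.33102862e+01  9.09095793e+01] [ 0.580258   -0.22561057  0.18209843] [-9.55911372e-02 -9.95420608e-01 -3.84518567e-04]
```

View pics/z4.png

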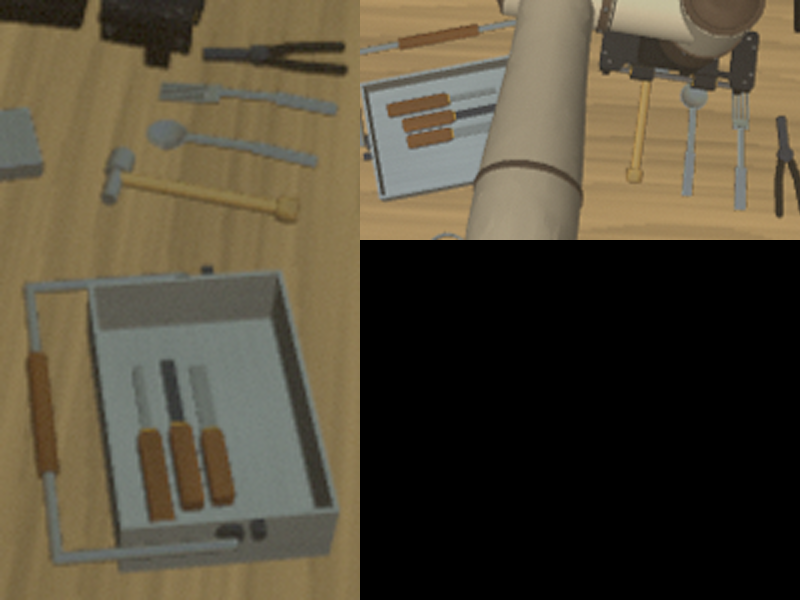

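All three tools lie side by side in the tray, and the bench items have not moved. Cross-checking the bench items from the side view before grasping.

```bash
python3 - <<'E'
from h import *
s=capture("side")
for n,u,v,z in [("head",119,175,.015),("hh0",135,182,.016),("hh1",265,202,.016),("knob",287,208,.013),("bowl",166,134,.01),("sp0",190,140,.012),("sp1",314,160,.012),("ftine",162,92,.01),("f0",222,95,.012),("f1",335,108,.012),("pj",262,52,.012),("ptip",205,53,.012),("pa",343,46,.012),("pb",346,70,.012)]:
    print(n,px(s,240+u/3,120+v/3,z)[:2].round(4))
E
```

```text
head [ 0.6127 -0.2286]
hh0 [ 0.5962 -0.2207]
hh1 [ 0.4712 -0.214 ]
knob [ 0.4499 -0.2124]
bowl [ 0.5749 -0.2976]
sp0 [ 0.5505 -0.2908]
sp1 [ 0.4281 -0.2823]
ftine [ 0.586  -0.3579]
f0 [ 0.5254 -0.3611]
f1 [ 0.4113 -0.3602]
pj [ 0.4904 -0.4335]
ptip [ 0.5488 -0.4223]
pa [ 0.4074 -0.4568]
pb [ 0.4027 -0.4195]
```

>>> move_arm --targets "0 0.1 -1 0;0 0 -1 0;0 0 -1 0;0 0 -1 0;0 0 -1 0;0 0 -0.8 0;0 0 -0.6 0;0 0 -0.35 0;0 0 -0.25 0;0 0 0 0"

```text
time_s: 25.35
tcp_pos: [0.5805, -0.2226, 0.0068]
ee_rot: [[0.996, -0.094, -0.002], [-0.094, -0.996, 0.0], [-0.002, -0.0, -1.0]]
wrist_force: [-0.2, 0.4, 0.0]
gripper_width: 0.459
gripper_force: 0.0
```

>>> move_arm --targets "0 0 0 0;0 0 0 0;0 0 0 0;0 0 0 0;0 0 0 0;0 0 0 0" --gripper 0

```text
time_s: 25.85
tcp_pos: [0.5814, -0.2234, 0.0082]
ee_rot: [[0.996, -0.094, 0.001], [-0.094, -0.996, -0.0], [0.001, 0.0, -1.0]]
wrist_force: [0.0, 1.1, 2.1]
gripper_width: 0.152
gripper_force: 30.0
```

>>> move_arm --targets "0 0 0.3 0;0 0 0.6 0;0 0 0.8 0;0 0 0.8 0;0 0 0.8 0;0 0 0.8 0;0 0 0.6 0;0 0 0.3 0;0 0 0 0"

```text
time_s: 26.6
tcp_pos: [0.5818, -0.2235, 0.1346]
ee_rot: [[0.996, -0.094, 0.004], [-0.094, -0.996, -0.001], [0.004, 0.0, -1.0]]
wrist_force: [0.1, -0.6, -1.6]
gripper_width: 0.15
gripper_force: 30.0
```

>>> move_arm --targets "-0.32 0.63 0 -1;-0.32 0.63 0 -1;-0.33 0.63 0 -1;-0.32 0.63 0 -1;-0.33 0.63 0 -1;-0.32 0.63 0 -1;-0.33 0.63 0 -1;-0.32 0.63 0 -1;-0.33 0.63 0 -1;-0.32 0.63 0 -1"

```text
time_s: 27.43
tcp_pos: [0.4984, -0.0652, 0.1311]
ee_rot: [[0.564, -0.826, -0.003], [-0.826, -0.564, -0.0], [-0.002, 0.003, -1.0]]
wrist_force: [1.5, -0.1, -1.9]
gripper_width: 0.152
gripper_force: 30.0
```

>>> move_arm --targets "-0.33 0.63 0 -1;-0.32 0.63 0 -1;-0.33 0.63 0 -1;-0.33 0.63 0 -1;0 0 0 0;0 0 -0.8 0;0 0 -1 0;0 0 -0.8 0;0 0 0 0"

```text
time_s: 28.18
tcp_pos: [0.4659, -0.0035, 0.0645]
ee_rot: [[0.253, -0.967, -0.005], [-0.967, -0.253, -0.002], [0.001, 0.006, -1.0]]
wrist_force: [0.5, -0.3, -1.3]
gripper_width: 0.152
gripper_force: 30.0
```

>>> move_arm --targets "0 0 -0.7 0;0 0 -0.7 0;0 0 -0.4 0;0 0 -0.2 0;0 0 0 0;0 0 0 0"

```text
time_s: 28.68
tcp_pos: [0.4689, -0.0026, 0.0182]
ee_rot: [[0.253, -0.968, 0.003], [-0.968, -0.253, 0.001], [0.0, -0.003, -1.0]]
wrist_force: [3.8, -0.3, -2.5]
gripper_width: 0.148
gripper_force: 30.0
```

>>> move_arm --targets "0 0 0 0;0 0 0 0;0 0 0 0;0 0 0.4 0;0 0 0.8 0;0 0 1 0;0 0 1 0;0 0 1 0;0 0 0.8 0" --gripper 26

```text
time_s: 29.43
tcp_pos: [0.4665, -0.003, 0.1444]
ee_rot: [[0.252, -0.968, -0.0], [-0.968, -0.252, 0.0], [-0.0, 0.0, -1.0]]
wrist_force: [-0.5, -0.0, 0.2]
gripper_width: 0.298
gripper_force: 0.0
```

```bash
cat > m.py <<'E'
from h import *
def look():
    t=capture("top");im=t["image"];hs=cv2.cvtColor(im,cv2.COLOR_BGR2HSV)
    for nm,m in [("dark",hs[...,2]<85),("grey",(hs[...,1]<75)&(hs[...,2]>=85))]:
        m=m.astype(np.uint8);k=np.zeros_like(m);k[200:310,330:470]=1;m*=k
        n,l,st,ce=cv2.connectedComponentsWithStats(m)
        for i in range(1,n):
            if st[i,4]>40:
                p=np.argwhere(l==i)[:,::-1]
                w=np.array([px(t,u,v,.01)[:2] for u,v in p]);c=w.mean(0)
                d=np.linalg.svd(w-c,full_matrices=False)[2][0];d*=np.sign(d[0]);e=(w-c)@d
                print(nm,st[i],"cen",c.round(4),"yaw",np.degrees(np.arctan2(d[1],d[0])).round(1),"mid",(c+d*(e.max()+e.min())/2).round(4),"len",(np.ptp(e)).round(3))
if __name__=="__main__": look(); print(sense()["tcp_pos"])
E
python3 m.py
```

```text
dark [423 228  16  50 290] cen [ 0.473  -0.4382] yaw 7.2 mid [ 0.4794 -0.4374] len 0.147
grey [375 211  14  57 344] cen [ 0.5258 -0.2961] yaw -3.1 mid [ 0.5121 -0.2954] len 0.169
grey [401 215   9  60 320] cen [ 0.5031 -0.3689] yaw 0.6 mid [ 0.5004 -0.3689] len 0.177
[ 0.46903564 -0.00258643  0.14800317]
```

>>> move_arm --targets "0.06 -0.96 0 0.91;0.06 -0.96 0 0.91;0.06 -0.96 0 0.91;0.06 -0.96 0 0.91;0.06 -0.96 0 0.91;0.06 -0.96 0 0.91;0.06 -0.96 0 0.91;0.06 -0.97 0 0.91;0.06 -0.97 0 0.91;0.06 -0.97 0 0.91" --gripper 55

```text
time_s: 30.32
tcp_pos: [0.481, -0.2444, 0.1422]
ee_rot: [[0.869, -0.495, -0.002], [-0.495, -0.869, 0.001], [-0.002, 0.0, -1.0]]
wrist_force: [-0.6, 0.7, 0.3]
gripper_width: 0.629
gripper_force: 0.0
```

>>> move_arm --targets "0.06 -0.96 0 0.91;0.06 -0.96 0 0.91;0.06 -0.96 0 0.91;0.06 -0.96 0 0.91;0.06 -0.96 0 0.91;0.06 -0.96 0 0.91;0.06 -0.97 0 0.91;0.06 -0.97 0 0.91;0 0 0 0;0 0 0 0"

```text
time_s: 31.15
tcp_pos: [0.493, -0.4364, 0.1414]
ee_rot: [[0.994, 0.11, -0.002], [0.11, -0.994, 0.002], [-0.002, -0.002, -1.0]]
wrist_force: [-0.3, 0.0, -0.2]
gripper_width: 0.63
gripper_force: 0.0
```

>>> move_arm --targets "0 0 -1 0;0 0 -1 0;0 0 -1 0;0 0 -1 0;0 0 -0.8 0;0 0 -0.5 0;0 0 -0.3 0;0 0 0 0;0 0 0 0"

```text
time_s: 31.9
tcp_pos: [0.4948, -0.4359, 0.0033]
ee_rot: [[0.994, 0.114, 0.001], [0.114, -0.994, -0.001], [0.001, 0.001, -1.0]]
wrist_force: [-0.3, -0.2, -0.7]
gripper_width: 0.632
gripper_force: 0.0
```

>>> move_arm --targets "0 0 0 0;0 0 0 0;0 0 0 0;0 0 0 0;0 0 0 0;0 0 0 0" --gripper 0

```text
time_s: 32.4
tcp_pos: [0.4941, -0.4361, 0.0027]
ee_rot: [[0.994, 0.113, -0.0], [0.113, -0.994, -0.0], [-0.0, 0.0, -1.0]]
wrist_force: [-0.2, -0.7, 0.6]
gripper_width: 0.272
gripper_force: 28.9
```

>>> move_arm --targets "0 0 0.3 0;0 0 0.6 0;0 0 0.8 0;0 0 0.8 0;0 0 0.8 0;0 0 0.8 0;0 0 0.6 0;0 0 0.3 0;0 0 0 0"

```text
time_s: 33.15
tcp_pos: [0.4952, -0.4367, 0.13]
ee_rot: [[0.994, 0.113, 0.004], [0.113, -0.994, -0.002], [0.003, 0.003, -1.0]]
wrist_force: [0.5, 0.4, -0.6]
gripper_width: 0.273
gripper_force: 28.8
```

>>> move_arm --targets "0.05 0.96 0 -0.78;0.05 0.96 0 -0.78;0.05 0.96 0 -0.78;0.05 0.96 0 -0.78;0.05 0.96 0 -0.78;0.05 0.96 0 -0.78;0.05 0.96 0 -0.78;0.05 0.96 0 -0.78;0.05 0.96 0 -0.78;0.05 0.96 0 -0.78"

```text
time_s: 33.98
tcp_pos: [0.5057, -0.1947, 0.1262]
ee_rot: [[0.841, -0.541, -0.003], [-0.541, -0.841, 0.001], [-0.002, 0.001, -1.0]]
wrist_force: [0.0, -0.2, -0.8]
gripper_width: 0.273
gripper_force: 28.8
```

>>> move_arm --targets "0.05 0.96 0 -0.78;0.05 0.96 0 -0.78;0.05 0.96 0 -0.78;0.05 0.96 0 -0.78;0.05 0.96 0 -0.78;0.05 0.96 0 -0.78;0.05 0.96 0 -0.78;0.06 0.96 0 -0.78;0.06 0.96 0 -0.78;0.06 0.96 0 -0.78"

```text
time_s: 34.82
tcp_pos: [0.519, 0.0449, 0.1263]
ee_rot: [[0.314, -0.949, -0.002], [-0.949, -0.314, -0.001], [-0.0, 0.003, -1.0]]
wrist_force: [0.3, -0.2, -0.6]
gripper_width: 0.271
gripper_force: 28.8
```

>>> move_arm --targets "0.05 0.96 0 -0.78;0 0 0 0;0 0 -0.8 0;0 0 -1 0;0 0 -1 0;0 0 -0.6 0;0 0 -0.3 0;0 0 0 0;0 0 0 0"

```text
time_s: 35.57
tcp_pos: [0.5213, 0.0676, 0.0349]
ee_rot: [[0.252, -0.968, -0.001], [-0.968, -0.252, -0.001], [0.0, 0.001, -1.0]]
wrist_force: [-0.0, -0.6, -0.9]
gripper_width: 0.273
gripper_force: 28.8
```

>>> move_arm --targets "0 0 0 0;0 0 0 0;0 0 0 0;0 0 0.4 0;0 0 0.8 0;0 0 1 0;0 0 1 0;0 0 0.9 0;0 0 0 0" --gripper 36

```text
time_s: 36.32
tcp_pos: [0.5246, 0.069, 0.144]
ee_rot: [[0.253, -0.967, 0.012], [-0.967, -0.253, 0.003], [-0.0, -0.012, -1.0]]
wrist_force: [0.6, 0.6, 0.8]
gripper_width: 0.418
gripper_force: 0.0
```

```bash
python3 m.py
```

```text
grey [375 211  14  57 344] cen [ 0.5262 -0.2961] yaw -3.0 mid [ 0.5121 -0.2954] len 0.169
grey [401 215   9  60 322] cen [ 0.5027 -0.3689] yaw 0.6 mid [ 0.5003 -0.3689] len 0.177
[0.52318995 0.0687064  0.14156899]
```

>>> move_arm --targets "-0.04 -0.97 0 0.85;-0.04 -0.97 0 0.85;-0.04 -0.97 0 0.85;-0.04 -0.97 0 0.85;-0.04 -0.97 0 0.85;-0.04 -0.97 0 0.85;-0.04 -0.97 0 0.85;-0.04 -0.97 0 0.85;-0.04 -0.97 0 0.85;-0.04 -0.97 0 0.85" --gripper 40

```text
time_s: 37.2
tcp_pos: [0.5104, -0.1756, 0.1372]
ee_rot: [[0.841, -0.54, -0.001], [-0.54, -0.841, 0.0], [-0.001, 0.0, -1.0]]
wrist_force: [-0.1, 0.6, -0.4]
gripper_width: 0.46
gripper_force: 0.0
```

>>> move_arm --targets "-0.04 -0.97 0 0.85;-0.04 -0.97 0 0.85;-0.04 -0.97 0 0.85;-0.04 -0.97 0 0.85;-0.04 -0.98 0 0.85;-0.04 -0.98 0 0.85;-0.04 -0.98 0 0.85;-0.04 -0.98 0 0.8;0 0 0 0;0 0 0 0"

```text
time_s: 38.03
tcp_pos: [0.5023, -0.3702, 0.1366]
ee_rot: [[1.0, 0.012, -0.001], [0.012, -1.0, 0.001], [-0.001, -0.001, -1.0]]
wrist_force: [-0.5, 1.0, -0.3]
gripper_width: 0.462
gripper_force: 0.0
```

>>> move_arm --targets "0 0 -1 0;0 0 -1 0;0 0 -1 0;0 0 -1 0;0 0 -0.8 0;0 0 -0.4 0;0 0 -0.25 0;0 0 0 0;0 0 0 0"

```text
time_s: 38.78
tcp_pos: [0.5041, -0.3693, 0.0022]
ee_rot: [[1.0, 0.016, 0.001], [0.016, -1.0, -0.001], [0.001, 0.001, -1.0]]
wrist_force: [0.6, -0.2, -0.2]
gripper_width: 0.459
gripper_force: 0.0
```

>>> move_arm --targets "0 0 0 0;0 0 0 0;0 0 0 0;0 0 0 0;0 0 0 0;0 0 0 0" --gripper 0

```text
time_s: 39.28
tcp_pos: [0.5033, -0.3696, 0.0014]
ee_rot: [[1.0, 0.015, 0.0], [0.015, -1.0, -0.0], [0.0, 0.0, -1.0]]
wrist_force: [-0.6, 0.3, 1.6]
gripper_width: 0.104
gripper_force: 30.0
```

>>> move_arm --targets "0 0 0.3 0;0 0 0.6 0;0 0 0.8 0;0 0 0.8 0;0 0 0.8 0;0 0 0.8 0;0 0 0.6 0;0 0 0.3 0;0 0 0 0"

```text
time_s: 40.03
tcp_pos: [0.5042, -0.3701, 0.1287]
ee_rot: [[1.0, 0.015, 0.004], [0.015, -1.0, -0.002], [0.004, 0.002, -1.0]]
wrist_force: [1.0, -0.1, -0.1]
gripper_width: 0.107
gripper_force: 30.0
```

>>> move_arm --targets "-0.07 0.97 0 -0.85;-0.07 0.97 0 -0.85;-0.07 0.97 0 -0.85;-0.07 0.97 0 -0.85;-0.07 0.97 0 -0.85;-0.07 0.97 0 -0.85;-0.07 0.97 0 -0.85;-0.07 0.97 0 -0.85;-0.07 0.97 0 -0.85;-0.07 0.97 0 -0.85"

```text
time_s: 40.87
tcp_pos: [0.4846, -0.1259, 0.1251]
ee_rot: [[0.744, -0.668, -0.002], [-0.668, -0.744, 0.0], [-0.002, 0.002, -1.0]]
wrist_force: [0.9, 0.9, 0.2]
gripper_width: 0.106
gripper_force: 30.0
```

>>> move_arm --targets "-0.07 0.97 0 -0.85;-0.07 0.97 0 -0.85;-0.07 0.97 0 -0.85;-0.07 0.97 0 -0.85;-0.07 0.97 0 -0.85;-0.07 0.97 0 -0.85;-0.08 0.97 0 -0.85;-0.08 0.97 0 -0.8;0 0 0 0;0 0 0 0"

```text
time_s: 41.7
tcp_pos: [0.4705, 0.0676, 0.1254]
ee_rot: [[0.254, -0.967, -0.002], [-0.967, -0.254, -0.001], [0.0, 0.002, -1.0]]
wrist_force: [-0.6, 0.0, -0.7]
gripper_width: 0.107
gripper_force: 30.0
```

>>> move_arm --targets "0 0 -0.8 0;0 0 -1 0;0 0 -1 0;0 0 -0.7 0;0 0 -0.3 0;0 0 0 0;0 0 0 0"

```text
time_s: 42.28
tcp_pos: [0.4715, 0.0665, 0.0314]
ee_rot: [[0.252, -0.968, -0.0], [-0.968, -0.252, -0.0], [0.0, 0.0, -1.0]]
wrist_force: [-0.3, 0.3, -0.6]
gripper_width: 0.11
gripper_force: 30.0
```

>>> move_arm --targets "0 0 0 0;0 0 0 0;0 0 0 0;0 0 0.4 0;0 0 0.8 0;0 0 1 0;0 0 1 0;0 0 0.9 0;0 0 0 0" --gripper 18

```text
time_s: 43.03
tcp_pos: [0.4744, 0.0682, 0.1392]
ee_rot: [[0.253, -0.967, 0.011], [-0.967, -0.253, 0.004], [-0.001, -0.011, -1.0]]
wrist_force: [0.9, -0.4, 0.8]
gripper_width: 0.207
gripper_force: 0.0
```

```bash
python3 m.py
```

```text
grey [375 211  14  57 343] cen [ 0.526  -0.2961] yaw -3.0 mid [ 0.5121 -0.2954] len 0.169
[0.47300632 0.06780976 0.13695838]
```

>>> move_arm --targets "0.12 -0.97 0 0.97;0.12 -0.97 0 0.97;0.12 -0.97 0 0.97;0.12 -0.97 0 0.97;0.12 -0.97 0 0.97;0.13 -0.97 0 0.97;0.13 -0.97 0 0.97;0.13 -0.97 0 0.97;0.13 -0.97 0 0.97;0.13 -0.97 0 0.97" --gripper 40

```text
time_s: 43.92
tcp_pos: [0.5018, -0.1766, 0.133]
ee_rot: [[0.894, -0.449, -0.001], [-0.449, -0.894, 0.0], [-0.002, 0.0, -1.0]]
wrist_force: [-0.1, 0.6, 0.3]
gripper_width: 0.459
gripper_force: 0.0
```

>>> move_arm --targets "0.12 -0.97 0 0.97;0.12 -0.97 0 0.97;0.13 -0.97 0 0.97;0.13 -0.97 0 0.97;0.13 -0.97 0 0.97;0 0 0 0;0 0 0 0;0 0 -1 0;0 0 -1 0;0 0 -1 0"

```text
time_s: 44.75
tcp_pos: [0.518, -0.2956, 0.0582]
ee_rot: [[0.999, -0.047, 0.001], [-0.047, -0.999, 0.0], [0.001, -0.0, -1.0]]
wrist_force: [0.8, -0.4, -0.2]
gripper_width: 0.461
gripper_force: 0.0
```

>>> move_arm --targets "0 0 -0.9 0;0 0 -0.7 0;0 0 -0.4 0;0 0 -0.25 0;0 0 0 0;0 0 0 0"

```text
time_s: 45.25
tcp_pos: [0.5188, -0.2966, 0.0032]
ee_rot: [[0.999, -0.046, 0.001], [-0.046, -0.999, -0.0], [0.001, 0.0, -1.0]]
wrist_force: [0.1, -0.6, 0.7]
gripper_width: 0.457
gripper_force: 0.0
```

>>> move_arm --targets "0 0 0 0;0 0 0 0;0 0 0 0;0 0 0 0;0 0 0 0;0 0 0 0" --gripper 0

```text
time_s: 45.75
tcp_pos: [0.5183, -0.2968, 0.0028]
ee_rot: [[0.999, -0.046, 0.0], [-0.046, -0.999, -0.0], [0.0, 0.0, -1.0]]
wrist_force: [0.1, 0.7, 1.3]
gripper_width: 0.121
gripper_force: 30.0
```

>>> move_arm --targets "0 0 0.3 0;0 0 0.6 0;0 0 0.8 0;0 0 0.8 0;0 0 0.8 0;0 0 0.8 0;0 0 0.6 0;0 0 0.3 0;0 0 0 0"

```text
time_s: 46.5
tcp_pos: [0.5193, -0.2972, 0.1299]
ee_rot: [[0.999, -0.046, 0.004], [-0.046, -0.999, -0.001], [0.004, 0.001, -1.0]]
wrist_force: [-0.2, 0.4, -0.5]
gripper_width: 0.117
gripper_force: 30.0
```

```bash
python3 - <<'E'
from h import *
s=capture("side");t=capture("top")
a=cv2.resize(s["image"][170:320,240:360],None,fx=4,fy=4,interpolation=2)
b=cv2.resize(t["image"][170:290,210:320],None,fx=3,fy=3,interpolation=2)[:, :320]
b=cv2.copyMakeBorder(b,0,600-b.shape[0],0,0,cv2.BORDER_CONSTANT)
cv2.imwrite("pics/z5.png",np.hstack([a,b]))
E
```

```text
(no output)
```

View pics/z5.png

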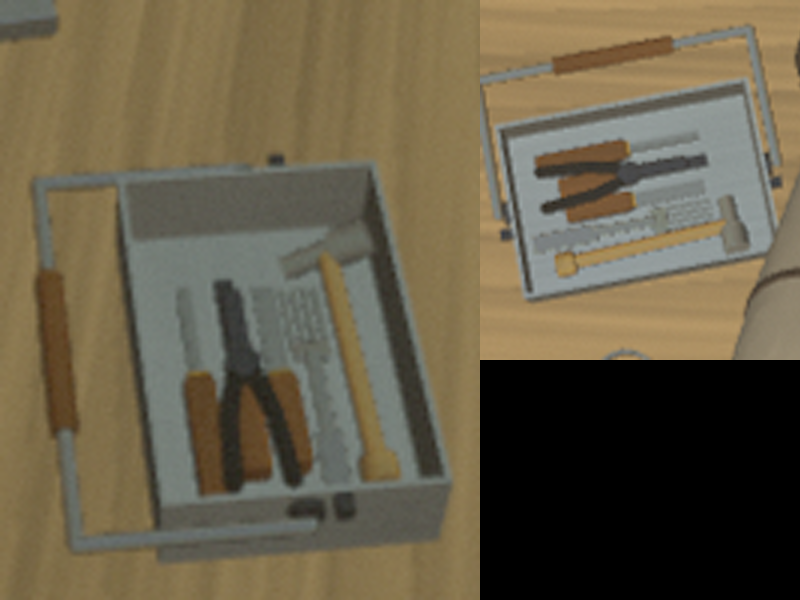

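Everything is in place except the spoon, which the gripper holds. It goes on top of the fork.

>>> move_arm --targets "-0.12 0.95 0 -0.97;-0.12 0.95 0 -0.97;-0.12 0.95 0 -0.97;-0.12 0.95 0 -0.97;-0.12 0.95 0 -0.97;-0.12 0.95 0 -0.97;-0.12 0.95 0 -0.97;-0.12 0.95 0 -0.97;-0.12 0.95 0 -0.97;-0.12 0.95 0 -0.97"

```text
time_s: 47.43
tcp_pos: [0.4869, -0.0583, 0.1261]
ee_rot: [[0.624, -0.782, -0.003], [-0.782, -0.624, -0.0], [-0.002, 0.003, -1.0]]
wrist_force: [0.5, -0.5, -0.5]
gripper_width: 0.116
gripper_force: 30.0
```

>>> move_arm --targets "-0.11 0.96 0 -0.97;-0.11 0.96 0 -0.97;-0.11 0.96 0 -0.97;-0.11 0.96 0 -0.97;-0.11 0.96 0 -0.97;0 0 0 0;0 0 -0.8 0;0 0 -1 0;0 0 -1 0;0 0 -0.6 0"

```text
time_s: 48.27
tcp_pos: [0.4722, 0.0596, 0.0394]
ee_rot: [[0.252, -0.968, -0.005], [-0.968, -0.252, -0.002], [0.001, 0.006, -1.0]]
wrist_force: [0.5, -0.8, -1.3]
gripper_width: 0.124
gripper_force: 30.0
```

>>> move_arm --targets "0 0 -0.25 0;0 0 0 0;0 0 0 0"

```text
time_s: 48.52
tcp_pos: [0.4745, 0.0604, 0.0361]
ee_rot: [[0.252, -0.968, -0.001], [-0.968, -0.252, -0.001], [0.0, 0.001, -1.0]]
wrist_force: [0.7, 0.6, 0.0]
gripper_width: 0.121
gripper_force: 30.0
```

>>> move_arm --targets "0 0 0 0;0 0 0 0;0 0 0 0;0 0 0.4 0;0 0 0.8 0;0 0 1 0;0 0 1 0;0 0 0.9 0;0 0 0 0" --gripper 20

```text
time_s: 49.27
tcp_pos: [0.4777, 0.0618, 0.1443]
ee_rot: [[0.253, -0.967, 0.011], [-0.967, -0.253, 0.004], [-0.001, -0.012, -1.0]]
wrist_force: [1.5, 0.8, -0.8]
gripper_width: 0.23
gripper_force: 0.0
```

>>> move_arm --targets "0.9 0.15 0 0;0.9 0.15 0 0;0.9 0.15 0 0;0.9 0.15 0 0;0.9 0.15 0 0;0.9 0.15 0 0;0.9 0.15 0 0;0 0 0 0;0 0 0 0" --gripper 50

```text
time_s: 50.02
tcp_pos: [0.6323, 0.087, 0.138]
ee_rot: [[0.251, -0.968, -0.001], [-0.968, -0.251, -0.0], [-0.0, 0.001, -1.0]]
wrist_force: [-0.1, -0.1, 0.1]
gripper_width: 0.572
gripper_force: 0.0
```

```bash
python3 - <<'E'
from h import *
s=capture("side");t=capture("top")
a=cv2.resize(s["image"][170:320,240:360],None,fx=4,fy=4,interpolation=2)
b=cv2.resize(t["image"][170:290,210:320],None,fx=3,fy=3,interpolation=2)[:, :320]
b=cv2.copyMakeBorder(b,0,600-b.shape[0],0,0,cv2.BORDER_CONSTANT)
cv2.imwrite("pics/z6.png",np.hstack([a,b]))
print(px(s,254.3,257.5,.05),px(t,210+133/3,170+54/3,.05),sense()["tcp_pos"])
E
```

```text
[0.63381927 0.08703355 0.05      ] [0.63646517 0.08634806 0.05      ] [0.63112329 0.08673111 0.13850319]
```

View pics/z6.png

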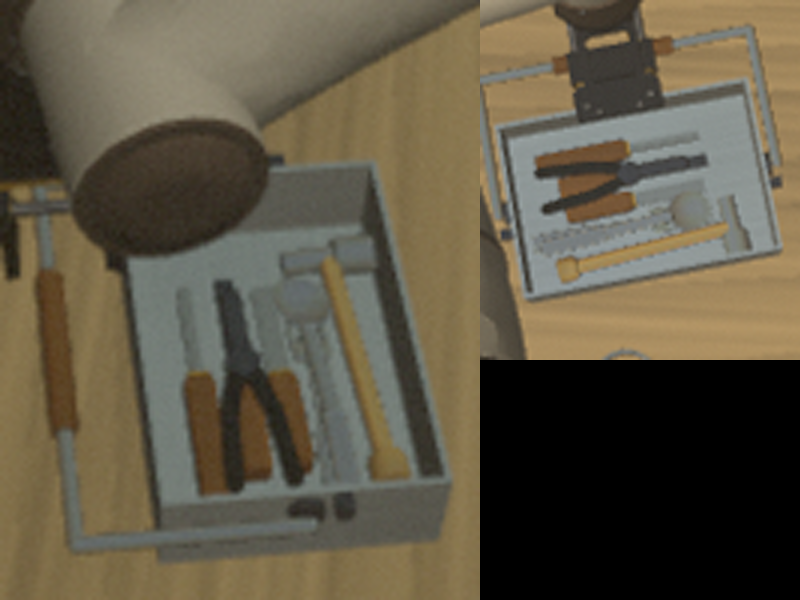

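All seven items are in the tray and low. Now grasping the bail grip at about (0.635, 0.087).

>>> move_arm --targets "0.12 0.01 -0.8 0;0 0 -1 0;0 0 -1 0;0 0 -0.8 0;0 0 -0.5 0;0 0 -0.2 0;0 0 0 0;0 0 0 0"

```text
time_s: 50.78
tcp_pos: [0.6351, 0.0873, 0.0322]
ee_rot: [[0.252, -0.968, 0.001], [-0.968, -0.252, 0.0], [0.0, -0.001, -1.0]]
wrist_force: [0.4, -0.0, 0.3]
gripper_width: 0.574
gripper_force: 0.0
```

>>> move_arm --targets "0 0 0 0;0 0 0 0;0 0 0 0;0 0 0 0;0 0 0 0;0 0 0 0" --gripper 0

```text
time_s: 51.28
tcp_pos: [0.6366, 0.0877, 0.0319]
ee_rot: [[0.252, -0.968, 0.004], [-0.968, -0.252, 0.001], [-0.0, -0.004, -1.0]]
wrist_force: [6.8, 0.7, -1.8]
gripper_width: 0.208
gripper_force: 3.0
```

>>> move_arm --targets "-0.04 -0.01 0.47 0;-0.04 -0.01 0.47 0;-0.11 -0.03 0.46 0;-0.12 -0.03 0.45 0;-0.19 -0.05 0.43 0;-0.2 -0.05 0.42 0"

```text
time_s: 51.78
tcp_pos: [0.6203, 0.0835, 0.101]
ee_rot: [[0.252, -0.968, 0.008], [-0.968, -0.252, 0.002], [-0.0, -0.008, -1.0]]
wrist_force: [6.3, 0.1, -1.4]
gripper_width: 0.192
gripper_force: 30.0
```

>>> move_arm --targets "-0.26 -0.06 0.39 0;-0.26 -0.07 0.38 0;-0.32 -0.08 0.33 0;-0.32 -0.08 0.33 0;-0.37 -0.09 0.27 0;-0.38 -0.1 0.27 0;-0.41 -0.1 0.2 0;-0.42 -0.11 0.2 0"

```text
time_s: 52.45
tcp_pos: [0.5562, 0.0673, 0.1647]
ee_rot: [[0.255, -0.967, 0.021], [-0.967, -0.254, 0.005], [0.001, -0.021, -1.0]]
wrist_force: [6.5, 1.1, 10.0]
gripper_width: 0.191
gripper_force: 30.0
```

>>> move_arm --targets "-0.44 -0.11 0.12 0;-0.44 -0.12 0.12 0;-0.45 -0.11 0.04 0;-0.46 -0.12 0.04 0;-0.45 -0.11 -0.04 0;-0.46 -0.12 -0.04 0;-0.23 -0.06 -0.05 0;0 0 0 0;0 0 0 0"

```text
time_s: 53.2
tcp_pos: [0.4763, 0.0469, 0.166]
ee_rot: [[0.253, -0.967, 0.004], [-0.967, -0.253, 0.001], [0.0, -0.004, -1.0]]
wrist_force: [-1.5, 1.9, 10.0]
gripper_width: 0.196
gripper_force: 30.0
```

>>> move_arm --targets "-0.12 -0.03 -0.03 0;0 0 0 0"

```text
time_s: 53.37
tcp_pos: [0.4737, 0.0463, 0.1652]
ee_rot: [[0.253, -0.967, 0.005], [-0.967, -0.253, 0.001], [0.0, -0.005, -1.0]]
wrist_force: [-1.1, 2.2, 9.9]
gripper_width: 0.197
gripper_force: 30.0
```

>>> move_arm --targets "0 0 0 0;0 0 0 0;0 0 0 0;0 0 0 0;0 0 0.5 0;0 0 1 0;0 0 1 0;0 0 1 0;0 0 1 0;0 0 0 0" --gripper 50

```text
time_s: 54.2
tcp_pos: [0.4751, 0.0462, 0.2796]
ee_rot: [[0.253, -0.968, 0.009], [-0.968, -0.253, 0.002], [0.001, -0.009, -1.0]]
wrist_force: [0.1, -0.5, -0.4]
gripper_width: 0.573
gripper_force: 0.0
```

>>> move_arm --targets "-0.3 1 0 0;-0.3 1 0 0;-0.3 1 0 0;-0.3 1 0 0;-0.3 1 0 0;-0.3 1 0 0;-0.3 1 0 0;-0.3 1 0 0;0 1 0 0;0 0 0 0"

```text
time_s: 55.03
tcp_pos: [0.4123, 0.274, 0.2735]
ee_rot: [[0.255, -0.967, -0.001], [-0.967, -0.255, -0.001], [0.0, 0.001, -1.0]]
wrist_force: [0.5, 0.0, 1.0]
gripper_width: 0.577
gripper_force: 0.0
```

```bash
python3 - <<'E'
from h import *
s=capture("side");t=capture("top")
a=cv2.resize(s["image"][170:320,240:360],None,fx=4,fy=4,interpolation=2)
b=cv2.resize(t["image"][170:290,210:320],None,fx=3,fy=3,interpolation=2)[:, :320]
b=cv2.copyMakeBorder(b,0,600-b.shape[0],0,0,cv2.BORDER_CONSTANT)
cv2.imwrite("pics/z7.png",np.hstack([a,b]))
E
```

```text
(no output)
```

View pics/z7.png

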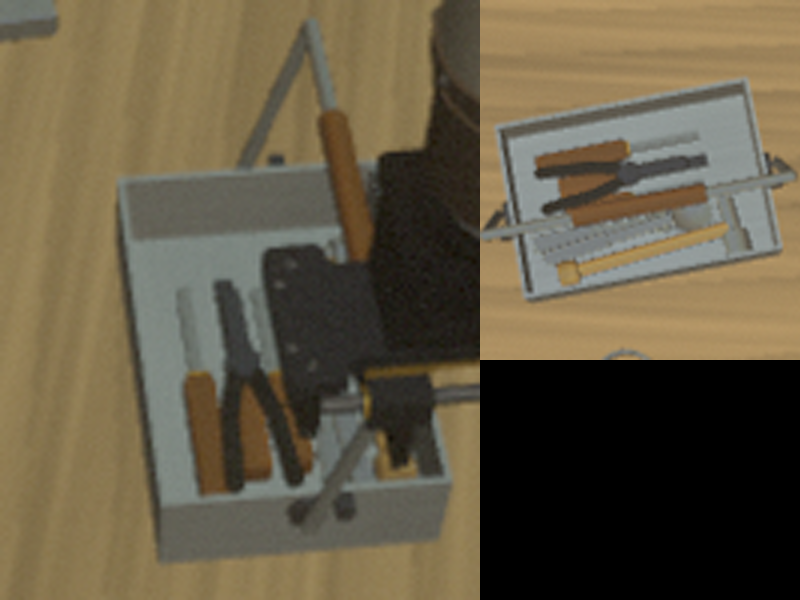

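The grip is at top-view pixel (263,238), its starting position at the end stop. Everything is inside the tray and the robot is clear, so I'm handing in.

```bash
python3 -c "
from station import *
print(finish_job())"
```

```text
the job is handed in; nothing more can be done
None
```

I've handed the job in: all seven items lie in the tray below the rim, the handle is back at its end stop, and the jar and tin were left untouched. The hand-in gave no verdict.

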